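Free the jammed sieve and nest it in the pan on the scale

ROBOT

A 6-joint arm with a two-finger parallel gripper is mounted at the origin on the work surface; the furniture and walls round the work are solid. World frame = base frame: x ahead of the robot, y to its left, z up, the work surface at z = 0. Lengths are in m, angles in rad, forces in N, time in s.
With the tool pointing down it reaches from about 0.35 to 0.975 m from the base axis. Payload 4.9 kg.
Tool frame: the origin (TCP) lies midway between the tips of the shut fingers; the grasp point (between the pads) lies 19 mm behind it; z points along the fingers, y is the line along which they close (so a half turn about z gives the same grasp; the last joint's range is limited). The gripper opens to 85 mm and grips with 20 to 120 N. Pads are 22 mm wide; open, the fingers measure 114 mm over their backs; the gripper's body (76 mm by 85 mm) begins 54 mm behind the grasp point. The pads swing forward as they close: fully open they stand 13 mm farther back than shut.
Start: joints at [1.067, 0.053, 1.613, -0, 1.476, -0.119], TCP at [0.235, 0.579, 0.231] pointing down, gripper open.
Joint ranges: [-3.01, 3.01], [-1.01, 2.22], [0.06, 2.58], [-1.02, 4.17], [0.09, 2.62], [-3.14, 3.14]. Speed limits (rad/s): [2.57, 2.57, 3.14, 3.14, 3.14, 3.14].

INTERFACE

Orientations are given as a unit quaternion [w, x, y, z].
In Python, from plant import state, grab_frame, camera_info, job_done, spot_in, masks_of, pinpoint gives the robot as it stands.
- The arm moves only by the shell command python3 -m handwheel 'ROWS' [OPENING]. ROWS is JSON, a list that holds one entry, the list of rows, each a list of 6 numbers: the shift along the world's x, y, z in m, then the turn, a rotation vector about the world's x, y, z in degrees. In form: [[[tx, ty, tz, ax, ay, az], ...]]. A call has 1 to 20 rows; each row shifts and turns the commanded pose from where the row before left it; what a row does not reach is not made up. A row lasts 1/12 s, in which the tool goes at most 41.7 mm and 7.16 degrees, less where a joint would pass 70% of its speed; a pose out of reach is approached as far as the arm can. A call is refused whole if a number of a shift passes 0.0417 or a number of a turn 7.16, either way. A call with a gripper value outside its range is refused whole. OPENING is the opening, from 0 (shut) to 1 (fully open), set as the call begins (- or left out, the last holds). The fingers move at their own pace and stop on an object; the grip force is fixed at half the most. Time passes only in rows, so rows that do not move let the fingers close. It gives the time, the measured TCP pose, the force, the opening and the grip force at its end, in the units of the state.
- state(): the state, without advancing time (a new reading comes with each control period).
- grab_frame(name): name is "scene" or "top" or "wrist"; returns (picture, depth): 480x640x3 uint8, blue, green, red; 480x640 float32, m along the optical axis (not along the pixel's ray), 0 where there is no reading.
- camera_info(name): a dict with "fx", "fy", "cx", "cy" (pixels), "distortion" ([k1, k2, p1, p2, k3] as OpenCV has them; the pictures are not rectified), "T" (4x4, takes a point from camera to world coordinates). Camera axes: x right, y up, looking along -z (the intrinsics and any distortion apply to the point x, -y, -z); pixel columns grow to the right and rows downward; lengths in m; the calibration is good to about 2 mm. A picture is of the moment at which its call begins: read the wrist's pose just before it. camera_info takes no time and is no camera call; for the wrist camera it gives the pose at the moment of the call.
- job_done(): hands the job in; it is judged then, once.
Trained networks look in the newest picture that a camera, given by its name, has taken for a name from the list of things; names that differ only in an ending like _2 or _b are one class to them, and where a whole thing is asked for, a point or a joint stands for the part that bears it (a point fixed in the world has none). Each returns a list of dicts, best first, with "conf" (0 to 1); they miss things now and then, are a little off and sometimes report something else, mostly with a low value. They report only what shows in the picture. A call takes as long as a camera call. They do not tell look-alikes from the thing itself.
- spot_in(camera, thing): "box" ([left, top, width, height] in pixels, round what is visible of it).
- masks_of(camera, thing): "region" (480x640 bool, what is visible of it) and "box" ([left, top, width, height] in pixels, round what is visible of it).
- pinpoint(camera, thing): "position" ([column, row] in pixels: a listed point, or the origin of a listed thing).
The state is a dict: "time": time; "joint_pos": joint angles; "joint_vel": joint speeds; "joint_efforts": joint torques, N m; "tool_pos": TCP position; "tool_rot": TCP orientation; "contact_force": force on the tool from outside, world axes, zero at the start; "ft_torque": the same for the moment, N m; "gripper_width": opening from 0.0 (shut) to 1.0 (fully open); "grasp_force": force on a finger pad.
Only numpy, scipy, OpenCV 4.12 (cv2) and the standard library are available. Lean on these libraries where they do the work, as an engineer would, in place of code of your own. Each camera call takes 0.05 s, during which the arm holds its last target. There are 200 camera calls.

TASK

The coarse sieve on top of the stack on the bench shaker is held fast by the rubber gasket it is nested in. Work it loose and draw it straight up, keeping it level, with the shaker staying where it stands on the table; then nest it fully home in the empty steel pan on the scale, without pressing hard on the scale, so that sieve and pan can be weighed together. The pan stays on the scale's weighing plate, and scale, lid, spice jar and mug stay where they are.

Things in the scene. Friction and masses are not known exactly. Their poses are not given: they have to be found in the camera images.
- sieve_center (a point): Coarse steel sieve, top piece of the stack on the shaker; loose, 0.11 to 0.18 kg. Point: centre of its round open frame (62 mm outer diameter, 42 mm tall, wall 2.5 mm, mesh at its foot); z up its axis. Under the frame a skirt (54.4 mm diameter, 14 mm long, foot bevelled 2 mm) is nested in the clamped piece below, which is also 62 mm wide: fingers must stay above that seam, 21 mm below the point.
- stack_rim (a point): Centre of the lower stack's rim; the sieve's frame is 0 to 2 mm above it. A gasket 4 mm below it grips the skirt: a straight pull takes 17 to 27 N and lifts the shaker too. While the sieve is turned about its axis (0.5 to 0.75 N m, either way, no stop) it comes up with 3 to 8 N, about 1 mm per 10 mm turned at the rim. The grip ends after some 10 mm of rise, the skirt is out after 14.
- shaker: Sieve shaker, loose on four rubber feet: white housing 180 x 160 mm, 52 mm tall, timer knob and switch on its -x side; 1.4 kg (14 N) with the lower stack (receiver and fine sieve in one, 62 mm diameter), which is clamped on its centre and ends in a rim 120 mm above the origin. Origin: centre of its underside on the table, z up.
- pan_rim (a point): Empty round steel pan on the scale: 62 mm outer diameter (64 at its foot), 28 mm tall, 57 mm inner diameter, floor 4 mm thick, no gasket; loose, 0.2 kg. Point: centre of its mouth, level with the rim; z up. With the sieve home its frame rests on this rim, the sieve's centre 21 mm above this point; the skirt has 1.3 mm play all round.
- scale: Flat grey digital scale, loose, 0.42 kg, 160 mm (its x) by 210 mm (its y), top face 17 mm above the table. Origin: centre of its underside. Display and buttons lie at its +y end (beyond y = 60 mm), turned to the robot; the weighing plate is the rest.
- lid_center (a point): The stack's round steel lid, 66 mm diameter, 27 mm tall with its small knob, lying on the table; not to be used. The point is 6 mm above the table.
- spice_jar: Spice jar with a red cap, 45 mm diameter, 106 mm tall, standing; leave alone. Origin: centre of its underside.
- mug: Orange mug, 101 mm tall, 81 mm wide and 113 mm over its handle; leave alone. Origin: on its underside.
Not all that is in view belongs to the job. Leave any yellow look-alike of the part that bears sieve_center alone. Leave any yellow look-alike of the part that bears pan_rim alone.

How it is judged:
On the way:
1. the coarse sieve is drawn clear above the stack (its skirt out of the rim), level, with the shaker on its feet (z of sieve_center in the frame of shaker above 0.158 m and horizontal distance between sieve_center and shaker below 0.05 m and angle between sieve_center's own z axis and vertical below 0.3 rad and height (world z) of shaker below 0.004 m), for 0.1 s.
At the end, for the whole second after the job is handed in: The sieve is nested level in the pan, within 3 mm of its axis, its centre 19 to 23 mm above the rim; the pan stands on the scale, its axis at most 55 mm off the middle in x, -80 to 55 mm in y; shaker (on its feet), scale and all bystanders are within 25 mm of their starts (horizontal distance between sieve_center and pan_rim below 0.003 m and z of sieve_center in the frame of pan_rim between 0.019 and 0.023 m and angle between each of sieve_center, pan_rim's own z axis and vertical below 0.05 rad and z of pan_rim in the frame of scale between 0.042 and 0.048 m and x of pan_rim in the frame of scale between -0.055 and 0.055 m and y of pan_rim in the frame of scale between -0.08 and 0.055 m and distance of each of scale, shaker, spice_jar, lid_center, mug from where it was at the start of the episode below 0.025 m and height (world z) of shaker below 0.004 m); the robot touches nothing.
It fails at once if the shaker is lifted off the table (4 mm), tipped, or dragged more than 25 mm (distance of shaker from where it was at the start of the episode above 0.025 m or height (world z) of shaker above 0.004 m or angle between shaker's own z axis and vertical above 0.05 rad).
It fails at once if the sieve is tipped more than 17 degrees (angle between sieve_center's own z axis and vertical above 0.3 rad).
It fails at once if the scale is pressed down on with more than about 40 N (its own weight, the pan's and the table's answer count as well), or pushed more than 25 mm (contact force between anything else and scale above 90 N or distance of scale from where it was at the start of the episode above 0.025 m).
It fails at once if the pan is tipped over (angle between pan_rim's own z axis and vertical above 0.35 rad).
It fails at once if the lid, spice jar or mug is shoved more than 25 mm (distance of any of spice_jar, lid_center, mug from where it was at the start of the episode above 0.025 m).
It also fails if it takes over 72 s, if anything falls off the work surface, if the arm or the gripper's body presses on something with over 40 N, if the wrist force passes 120 N, or if a joint passes its speed limit or range.

## Working session

There is one attempt and no reset: what is moved stays moved. The work goes in short steps, Python scripts to look and compute and a shell command to move; the robot and the scene stay as the last step left them, time stands still between calls to the robot, and variables do not carry over. Pictures are saved under pics/ and viewed, at most 10 in all, crops included, and the job is handed in when it is done.

```bash
mkdir -p pics; cat > h.py <<'E'
import numpy as np, cv2
from plant import *
def ray(cam,px):
    c=camera_info(cam); K=np.array([[c['fx'],0,c['cx']],[0,c['fy'],c['cy']],[0,0,1.]])
    u=cv2.undistortPoints(np.array([[px]],float),K,np.array(c['distortion'],float))[0,0]
    T=np.array(c['T']); return T[:3,3],T[:3,:3]@np.array([u[0],-u[1],-1.])
def at_z(cam,px,z):
    o,d=ray(cam,px); return o+d*(z-o[2])/d[2]
def at_d(cam,px,dep):
    o,d=ray(cam,px); return o+d*dep
E
python3 - <<'E'
from h import *
s=state();print(s['time'],s['tool_pos'],s['tool_rot'],s['contact_force'])
for cam in('scene','top'):
    im,d=grab_frame(cam);cv2.imwrite(f'pics/{cam}0.png',im)
    print(cam,np.round(camera_info(cam)['T'],2).tolist())
    for t in('sieve_center','stack_rim','shaker','pan_rim','scale','lid_center','spice_jar','mug'):
        for r in pinpoint(cam,t)[:3]:
            p=r['position'];dd=d[int(np.clip(p[1],0,479)),int(np.clip(p[0],0,639))]
            print(t,round(r['conf'],2),np.round(p),np.round(at_d(cam,p,dd),3))
E
```

```text
0.0 [0.23430344 0.57874122 0.23006284] [-3.02772620e-04  1.91208521e-01  9.81548895e-01 -9.87844866e-04] [ 0.08453308  0.23847781 -0.64437139]
scene [[0.82, 0.27, -0.5, -0.09], [-0.57, 0.36, -0.74, -0.94], [-0.02, 0.89, 0.45, 0.66], [0.0, 0.0, 0.0, 1.0]]
sieve_center 0.96 [196. 246.] [0.323 0.187 0.054]
sieve_center 0.85 [268. 193.] [0.51  0.158 0.156]
stack_rim 0.79 [270. 203.] [0.514 0.158 0.128]
stack_rim 0.64 [366. 298.] [ 0.533 -0.198  0.027]
shaker 0.65 [269. 245.] [0.482 0.114 0.04 ]
pan_rim 0.95 [261. 326.] [ 0.319 -0.126  0.006]
pan_rim 0.93 [365. 300.] [ 0.533 -0.195  0.022]
scale 0.58 [357. 312.] [ 0.488 -0.223  0.025]
lid_center 0.96 [275. 282.] [0.429 0.    0.008]
lid_center 0.33 [265. 192.] [0.508 0.164 0.156]
spice_jar 0.71 [359. 255.] [ 0.655 -0.023  0.014]
mug 0.69 [473. 349.] [ 0.572 -0.447  0.037]
top [[0.01, 0.99, -0.11, 0.33], [-1.0, 0.01, -0.0, -0.1], [-0.0, 0.11, 0.99, 1.63], [0.0, 0.0, 0.0, 1.0]]
sieve_center 0.97 [213. 309.] [0.322 0.215 0.016]
sieve_center 0.58 [218. 237.] [0.52  0.186 0.124]
stack_rim 0.65 [220. 233.] [0.531 0.183 0.122]
stack_rim 0.17 [220. 236.] [0.523 0.181 0.118]
shaker 0.68 [226. 238.] [0.511 0.158 0.163]
pan_rim 0.97 [366. 242.] [ 0.523 -0.225  0.013]
pan_rim 0.76 [343. 319.] [ 0.299 -0.162  0.006]
scale 0.89 [353. 249.] [ 0.502 -0.188  0.013]
lid_center 0.66 [285. 274.] [0.428 0.006 0.024]
mug 0.92 [432. 214.] [ 0.609 -0.42   0.014]
mug 0.32 [217. 235.] [0.526 0.19  0.122]
```

```bash
python3 - <<'E'
import cv2
a=cv2.imread('pics/scene0.png')[130:430,130:530];cv2.imwrite('pics/s0c.png',cv2.resize(a,(800,600)))
E
```

```text
(no output)
```

View pics/s0c.png

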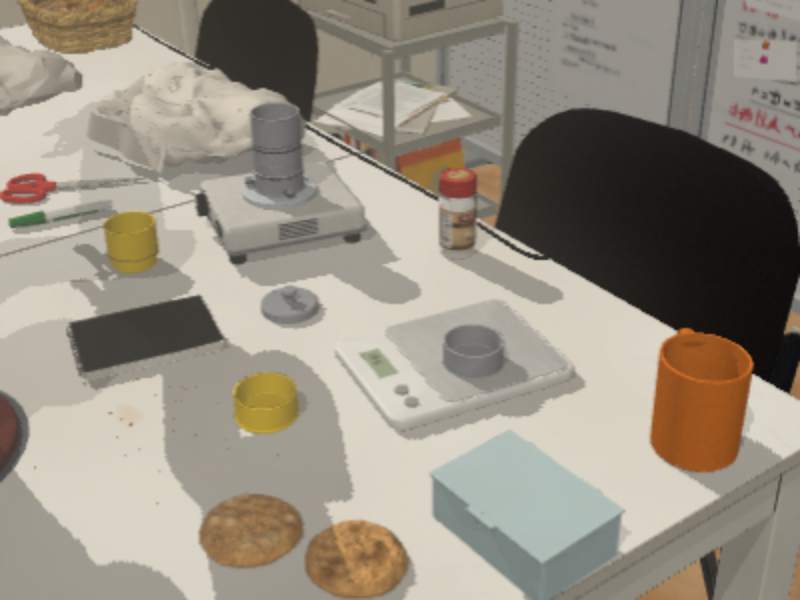

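View pics/top0.png

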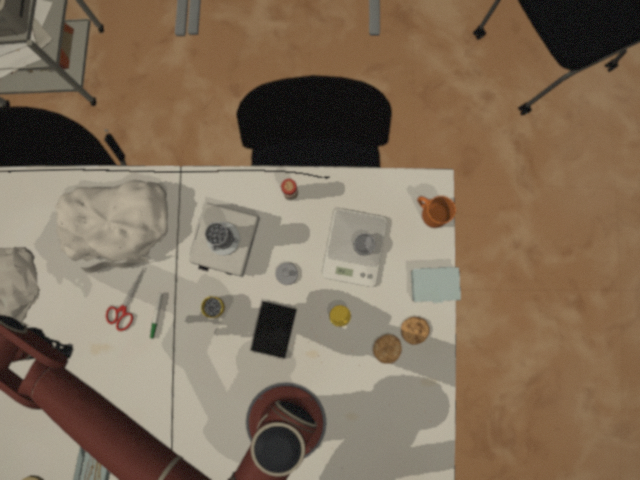

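The grey sieve tops the stack at scene (268,193) / top (218,237), and the yellow look-alike stands on the table at (196,246). The grey pan is on the scale at (365,300) / top (366,242), and the yellow pan is at (261,326). I take the grey ones.

```bash
python3 - <<'E'
from h import *
cv=lambda a:np.round(a,4)
for n,z,ps,pt in(('sieve',.142,(268,193),(218,237)),('pan',.045,(365,300),(366,242))):
    print(n,cv(at_z('scene',ps,z)),cv(at_z('top',pt,z)))
# circle fits from depth
for cam in('scene','top'):
    im,d=grab_frame(cam)
    for t in('sieve_center','pan_rim','scale','shaker'):
        for r in masks_of(cam,t)[:2]:
            ys,xs=np.nonzero(r['region']);P=np.array([at_d(cam,(x,y),d[y,x]) for x,y in zip(xs,ys) if d[y,x]>0])
            col=im[ys,xs].mean(0)
            lo,hi=np.percentile(P,2,0),np.percentile(P,98,0)
            print(cam,t,round(r['conf'],2),r['box'],col.round(),cv(lo),cv(hi),cv((lo+hi)/2))
a=cv2.imread('pics/scene0.png')[160:260,200:340];cv2.imwrite('pics/sc.png',cv2.resize(a,None,fx=5,fy=5,interpolation=2))
E
```

```text
sieve [0.5264 0.1858 0.142 ] [0.517  0.1829 0.142 ]
pan [ 0.5097 -0.2219  0.045 ] [ 0.5199 -0.2232  0.045 ]
scene sieve_center 0.8 [254.9, 180.7, 26.9, 26.9] [107. 110. 112.] [0.4928 0.1535 0.0688] [0.6647 0.3699 0.1636] [0.5788 0.2617 0.1162]
scene sieve_center 0.77 [184.2, 234.4, 26.1, 32.4] [ 59. 129. 151.] [0.298  0.1804 0.0032] [0.3556 0.2431 0.0571] [0.3268 0.2118 0.0301]
scene pan_rim 0.93 [244.5, 314.1, 35.0, 33.6] [ 59. 140. 165.] [ 0.2788 -0.1824  0.0009] [ 0.3375 -0.1211  0.0286] [ 0.3081 -0.1517  0.0147]
scene pan_rim 0.86 [352.1, 291.3, 26.3, 27.6] [116. 118. 119.] [ 0.4841 -0.2492  0.0159] [ 0.5442 -0.1881  0.0422] [ 0.5141 -0.2186  0.029 ]Traceback (most recent call last):
  File "<stdin>", line 10, in <module>
  File "h.py", line 10, in at_d
    o,d=ray(cam,px); return o+d*dep
        ~~~^^^^^^^^
  File "h.py", line 4, in ray
    c=camera_info(cam); K=np.array([[c['fx'],0,c['cx']],[0,c['fy'],c['cy']],[0,0,1.]])
ValueError: time passes only in moves, steps and waits
```

```bash
python3 -m handwheel '[[[0.0202,-0.028,0.005,0,0,0],[0.0202,-0.028,0.005,0,0,0],[0.0202,-0.028,0.005,0,0,0],[0.0202,-0.028,0.005,0,0,0],[0.0202,-0.028,0.005,0,0,0],[0.0202,-0.028,0.005,0,0,0],[0.0202,-0.028,0.005,0,0,0],[0.0202,-0.028,0.005,0,0,0],[0.0202,-0.028,0.005,0,0,0],[0.0202,-0.028,0.005,0,0,0],[0.0202,-0.028,0.005,0,0,0],[0.0202,-0.028,0.005,0,0,0],[0.0202,-0.028,0.005,0,0,0],[0.0202,-0.028,0.005,0,0,0],[0,0,0,0,0,0],[0,0,0,0,0,0]]]' 1
python3 - <<'E'
from h import *
s=state();print(s['time'],s['tool_pos'],s['tool_rot'],np.round(s['joint_pos'],3),s['contact_force'])
c=camera_info('wrist');print(np.round(c['T'],3).tolist(),c['fx'])
im,d=grab_frame('wrist');cv2.imwrite('pics/w1.png',im);np.save('w1.npy',d)
for t in('sieve_center','stack_rim'):
    for r in pinpoint('wrist',t)[:3]: print(t,r['conf'],r['position'],at_z('wrist',r['position'],.142 if t[1]=='i' else .120))
im,d=grab_frame('scene')
a=cv2.imread('pics/scene0.png')[160:260,200:340];b=cv2.resize(a,(640,457),interpolation=2);cv2.imwrite('pics/sc.png',b)
E
```

```text
time: 2.43
tool_pos: [0.5182, 0.186, 0.3016]
tool_rot: [0.0, 0.193, 0.981, 0.0]
contact_force: [-0.1, -0.1, 0.0]
gripper_width: 1.0
grasp_force: 0.0
2.4333 [0.5181872  0.18604859 0.30159421] [6.98950196e-05 1.92771897e-01 9.81243572e-01 2.10466559e-04] [ 0.209 -0.158  1.7    0.     1.599 -0.973] [-0.12094488 -0.12066492  0.04215049]
[[0.379, -0.881, -0.284, 0.445], [0.925, 0.361, 0.116, 0.216], [0.001, -0.307, 0.952, 0.444], [0.0, 0.0, 0.0, 1.0]] 414.63462414367666
sieve_center 0.65 [322.1, 218.0] [0.52232269 0.18852716 0.142     ]
```

View pics/w1.png

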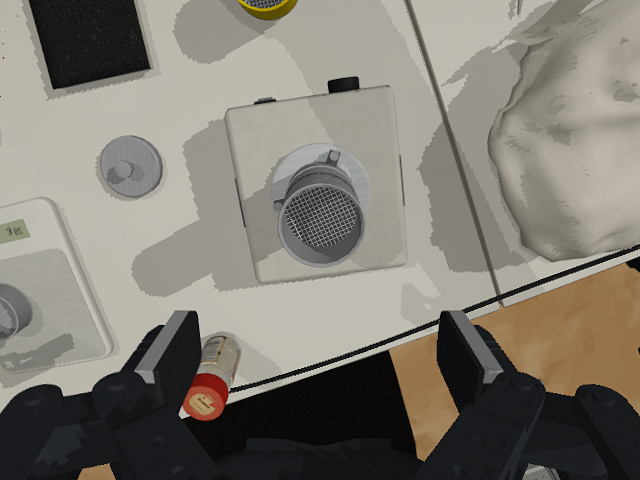

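View pics/sc.png

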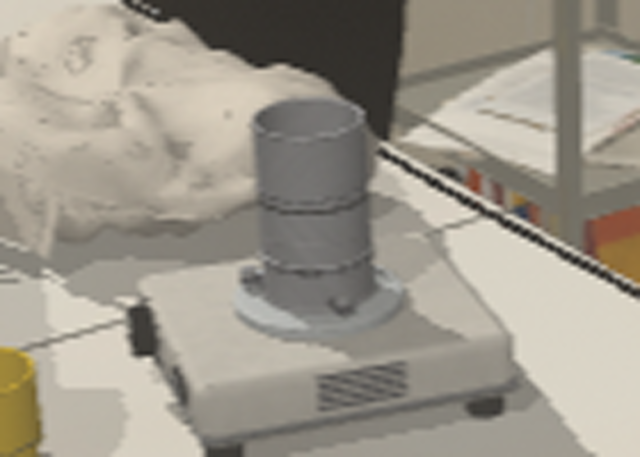

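The grey sieve is confirmed on top of the stack; in the wrist view its rim is centred near (321,225). Next I fit the rim circle from depth.

```bash
cat >> h.py <<'E'
def cloud(cam,d):
    c=camera_info(cam);K=np.array([[c['fx'],0,c['cx']],[0,c['fy'],c['cy']],[0,0,1.]])
    g=np.mgrid[0:480,0:640];px=np.stack([g[1],g[0]],-1).reshape(-1,1,2).astype(float)
    u=cv2.undistortPoints(px,K,np.array(c['distortion'],float))[:,0]
    dd=d.reshape(-1,1);T=np.array(c['T'])
    P=np.c_[u[:,:1]*dd,-u[:,1:]*dd,-dd]@T[:3,:3].T+T[:3,3]
    return P[d.ravel()>0]
def rim(P,c0,ztop,R=.0285,tol=.006):
    """fit annulus 28.5..31 near ztop"""
    m=(np.hypot(*(P[:,:2]-c0).T)<.045)&(np.abs(P[:,2]-ztop)<tol);Q=P[m]
    zt=np.percentile(Q[:,2],97); Q=Q[Q[:,2]>zt-.003]
    (x,y),r=cv2.minEnclosingCircle(Q[:,:2].astype(np.float32))
    A=np.c_[2*Q[:,:2],np.ones(len(Q))];s=np.linalg.lstsq(A,(Q[:,:2]**2).sum(1),rcond=None)[0]
    return len(Q),zt,(x,y,r),(s[0],s[1],np.sqrt(s[2]+s[0]**2+s[1]**2))
E
python3 - <<'E'
from h import *
d=np.load('w1.npy');P=cloud('wrist',d)
print(rim(P,(.521,.187),.163))
for cam,c,z in(('scene',(.521,.185),.163),('scene',(.514,-.22),.045),('top',(.514,-.22),.045)):
    im,dd=grab_frame(cam);Q=cloud(cam,dd)
    try: print(cam,rim(Q,c,z))
    except Exception as e: print(cam,e)
m=(np.hypot(P[:,0]-.52,P[:,1]-.185)<.14)&(abs(P[:,2]-.052)<.008)
q=P[m];print('housing',cv2.minAreaRect(q[:,:2].astype(np.float32)),np.median(q[:,2]))
E
```

```text
(1011, np.float64(0.1637776955271327), (0.5220275521278381, 0.1879170536994934, 0.031357116997241974), (np.float64(0.5218688582529949), np.float64(0.1880073542652039), np.float64(0.029630085192115015)))
scene (57, np.float64(0.1645369569717853), (0.52406245470047, 0.1854894459247589, 0.033494073897600174), (np.float64(0.5231808045682624), np.float64(0.18449685553830322), np.float64(0.029645276842982408)))
scene (77, np.float64(0.043383279481422066), (0.5133585929870605, -0.21835164725780487, 0.032206129282712936), (np.float64(0.5138032799223505), np.float64(-0.21880508247688726), np.float64(0.029777742844550186)))
top (7, np.float64(0.04773613510264655), (0.5156526565551758, -0.2171642929315567, 0.029845526441931725), (np.float64(0.5159093383022768), np.float64(-0.21750283810947013), np.float64(0.029271386729022804)))
housing ((0.5146450996398926, 0.18960964679718018), (0.16229356825351715, 0.1913275569677353), 76.2304916381836) 0.05094997366409365
```

Sieve measured at (0.522, 0.188), with its top at 0.164, which matches the expected 0.163. I pre-turn the wrist by +102° so there is room for a long turn the other way.

```bash
python3 -m handwheel '[[[0.0003,0.0001,-0.005,0,0,6.8],[0.0003,0.0001,-0.005,0,0,6.8],[0.0003,0.0001,-0.005,0,0,6.8],[0.0003,0.0001,-0.005,0,0,6.8],[0.0003,0.0001,-0.005,0,0,6.8],[0.0003,0.0001,-0.005,0,0,6.8],[0.0003,0.0001,-0.005,0,0,6.8],[0.0003,0.0001,-0.005,0,0,6.8],[0.0003,0.0002,-0.005,0,0,6.8],[0.0003,0.0002,-0.005,0,0,6.8],[0.0003,0.0002,-0.005,0,0,6.8],[0.0003,0.0002,-0.005,0,0,6.8],[0.0002,0.0002,-0.005,0,0,6.8],[0,0,-0.005,0,0,6.8],[0,0,-0.005,0,0,6.8],[0,0,0,0,0,0],[0,0,0,0,0,0],[0,0,0,0,0,0]]]' 1
python3 - <<'E'
from h import *
s=state();print(s['tool_pos'],s['tool_rot'],np.round(s['joint_pos'],3))
im,d=grab_frame('wrist');P=cloud('wrist',d);print(rim(P,(.522,.188),.163))
E
```

```text
time: 4.28
tool_pos: [0.5212, 0.1894, 0.2266]
tool_rot: [0.0, -0.642, 0.767, -0.0]
contact_force: [0.4, 0.2, -0.8]
gripper_width: 1.001
grasp_force: 0.0
[0.52116455 0.18943854 0.22662872] [ 1.95510633e-04 -6.41767030e-01  7.66899621e-01 -1.13305290e-04] [ 0.214 -0.113  1.783 -0.     1.471 -2.75 ]
(1859, np.float64(0.16445022151141817), (0.5241623520851135, 0.1855117678642273, 0.03134234622120857), (np.float64(0.5239115885680826), np.float64(0.18528836795102602), np.float64(0.029602531255737023)))
```

```bash
python3 -m handwheel '[[[0.0012,-0.0012,-0.008,0,0,0],[0.0012,-0.0012,-0.009,0,0,0],[0,0,-0.009,0,0,0],[0,0,-0.009,0,0,0],[0,0,-0.009,0,0,0],[0,0,-0.009,0,0,0],[0,0,-0.009,0,0,0],[0,0,-0.009,0,0,0],[0,0,-0.009,0,0,0],[0,0,-0.009,0,0,0],[0,0,-0.009,0,0,0],[0,0,-0.008,0,0,0],[0,0,0,0,0,0],[0,0,0,0,0,0]]]' 1
python3 - <<'E'
from h import *
im,d=grab_frame('scene');a=im[150:260,190:350];cv2.imwrite('pics/g1.png',cv2.resize(a,(800,550),interpolation=2))
E
```

```text
time: 5.5
tool_pos: [0.5232, 0.1866, 0.1196]
tool_rot: [-0.001, -0.642, 0.766, 0.0]
contact_force: [0.3, 0.4, 0.2]
gripper_width: 1.0
grasp_force: 0.0
```

View pics/g1.png

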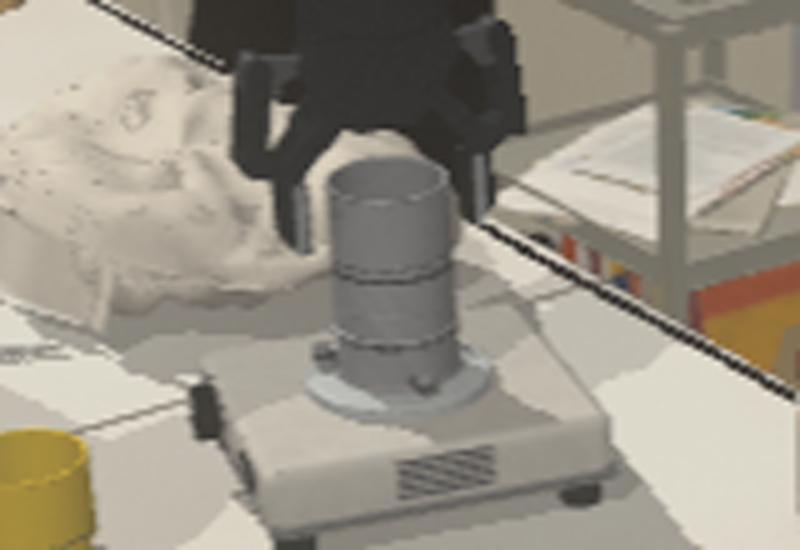

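The fingers straddle the sieve with their tips well above the seam, so I close.

```bash
python3 -m handwheel '[[[0,0,0,0,0,0],[0,0,0,0,0,0],[0,0,0,0,0,0],[0,0,0,0,0,0],[0,0,0,0,0,0],[0,0,0,0,0,0],[0,0,0,0,0,0],[0,0,0,0,0,0],[0,0,0,0,0,0],[0,0,0,0,0,0]]]' 0
python3 - <<'E'
from h import *
s=state();print(s['contact_force'],s['ft_torque'],np.round(s['joint_pos'],3))
im,d=grab_frame('scene');a=im[150:260,190:350];cv2.imwrite('pics/g2.png',cv2.resize(a,(800,550),interpolation=2))
E
```

```text
time: 6.38
tool_pos: [0.5239, 0.1867, 0.1208]
tool_rot: [0.0, -0.643, 0.766, -0.0]
contact_force: [1.2, 0.7, 3.7]
gripper_width: 0.708
grasp_force: 66.7
[1.20556221 0.65249042 3.73363614] [-0.08477501 -0.08047205  0.22719307] [ 0.209 -0.016  1.874 -0.     1.284 -2.758]
```

View pics/g2.png

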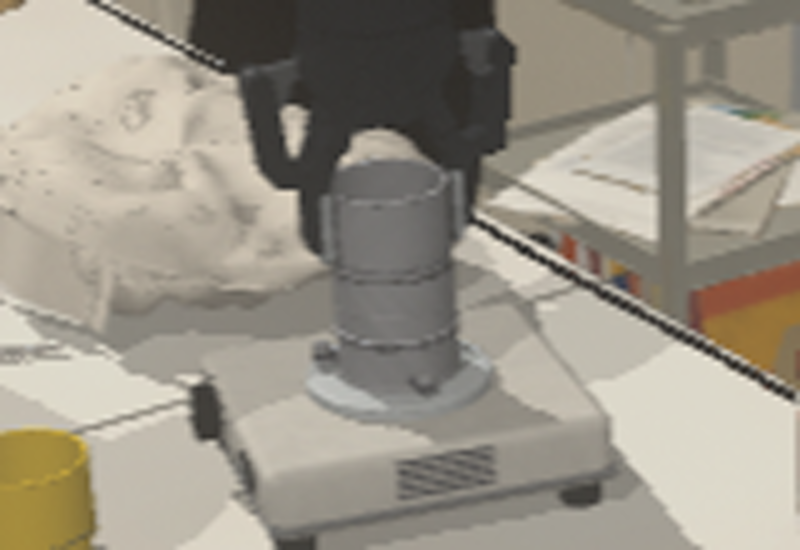

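Gripped, with clearance to the seam. Now turn −z with a gentle rise, in a short test first.

```bash
python3 -m handwheel '[[[0,0,0,0,0,-4],[0,0,0.0001,0,0,-5],[0,0,0.0002,0,0,-5],[0,0,0.00025,0,0,-5],[0,0,0.00025,0,0,-5],[0,0,0.00025,0,0,-5],[0,0,0.00025,0,0,-5]]]' 0
python3 - <<'E'
from h import *
s=state();print(s['ft_torque'],np.round(s['joint_pos'],3))
E
```

```text
time: 7.02
tool_pos: [0.5244, 0.186, 0.121]
tool_rot: [0.001, -0.389, 0.921, -0.001]
contact_force: [4.1, 0.2, -1.8]
gripper_width: 0.704
grasp_force: 65.7
[ 0.03292143 -0.72070219  0.9365968 ] [ 2.080e-01 -1.700e-02  1.874e+00 -2.000e-03  1.283e+00 -2.161e+00]
```

```bash
python3 -m handwheel '[[[0,0,0.0003,0,0,-5],[0,0,0.0003,0,0,-5],[0,0,0.0003,0,0,-5],[0,0,0.0003,0,0,-5],[0,0,0.0003,0,0,-5],[0,0,0.0003,0,0,-5],[0,0,0.0003,0,0,-5],[0,0,0.0003,0,0,-5],[0,0,0.0003,0,0,-5],[0,0,0.0003,0,0,-5],[0,0,0.0003,0,0,-5],[0,0,0.0003,0,0,-5]]]' 0
python3 - <<'E'
from h import *
s=state();print(s['ft_torque'],np.round(s['joint_pos'],3))
im,d=grab_frame('scene');a=im[150:260,190:350];cv2.imwrite('pics/g3.png',cv2.resize(a,(800,550),interpolation=2))
E
```

```text
time: 8.02
tool_pos: [0.5223, 0.1854, 0.1229]
tool_rot: [-0.001, 0.124, 0.992, -0.002]
contact_force: [0.9, -2.5, -3.6]
gripper_width: 0.707
grasp_force: 66.3
[-0.45398132 -0.13807252  0.8978725 ] [ 0.208 -0.02   1.874 -0.003  1.292 -1.114]
```

View pics/g3.png

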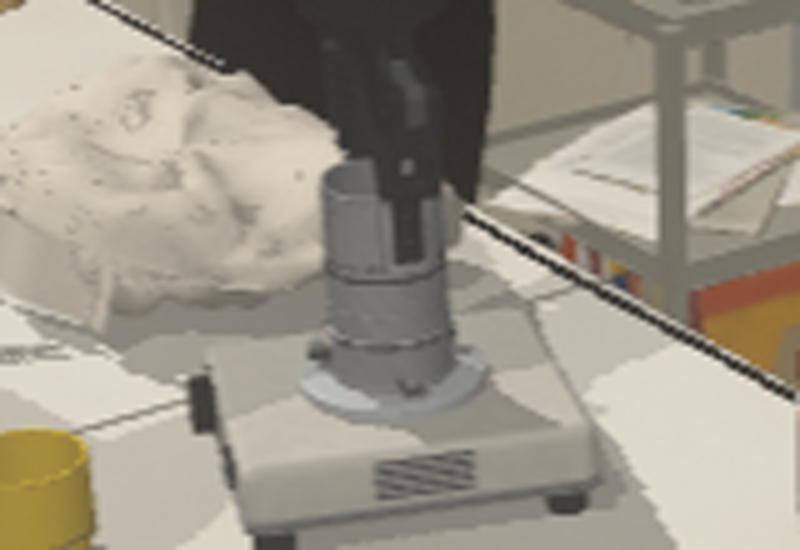

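The shaker has turned slightly (a few degrees, a few mm) but the sieve turns and rises with small force. I continue.

```bash
python3 -m handwheel '[[[0,0,0.00035,0,0,-5],[0,0,0.00035,0,0,-5],[0,0,0.00035,0,0,-5],[0,0,0.00035,0,0,-5],[0,0,0.00035,0,0,-5],[0,0,0.00035,0,0,-5],[0,0,0.00035,0,0,-5],[0,0,0.00035,0,0,-5],[0,0,0.00035,0,0,-5],[0,0,0.00035,0,0,-5],[0,0,0.00035,0,0,-5],[0,0,0.00035,0,0,-5]]]' 0
python3 - <<'E'
from h import *
s=state();print(s['ft_torque'],np.round(s['joint_pos'],3))
im,d=grab_frame('scene');P=cloud('scene',d);m=(np.hypot(P[:,0]-.52,P[:,1]-.185)<.14)&(abs(P[:,2]-.052)<.006)
q=P[m];print('housing',cv2.minAreaRect(q[:,:2].astype(np.float32)),np.median(q[:,2]))
for r in pinpoint('scene','shaker')[:1]: print(r, at_z('scene',r['position'],0))
cv2.imwrite('pics/g4.png',cv2.resize(im[150:260,190:350],(800,550),interpolation=2))
E
```

```text
time: 9.07
tool_pos: [0.5195, 0.1863, 0.1236]
tool_rot: [-0.004, 0.603, 0.797, -0.003]
contact_force: [0.2, 0.6, -14.3]
gripper_width: 0.707
grasp_force: 67.9
[ 0.11669108 -0.15986166  0.03689534] [ 2.090e-01 -2.300e-02  1.875e+00  1.000e-03  1.300e+00 -6.700e-02]
housing ((0.5159483551979065, 0.1908080279827118), (0.16390612721443176, 0.19546839594841003), 15.490751266479492) 0.05161062189486143
{'position': [266.7, 242.3], 'conf': 0.68} [0.51981922 0.19782419 0.        ]
```

View pics/g4.png

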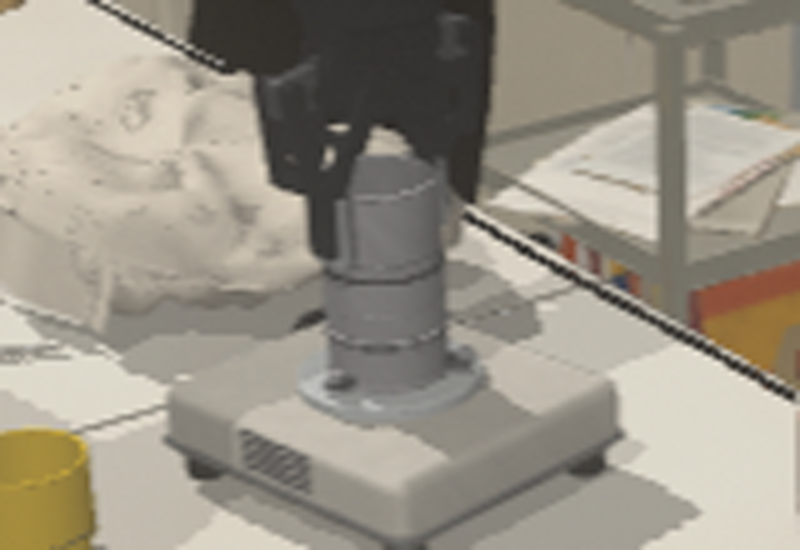

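The shaker co-rotated because the pull grew to 14 N and unloaded its feet. I relax the pull, then turn back at a low, constant pull.

```bash
python3 -m handwheel '[[[0,0,-0.002,0,0,0],[0,0,-0.002,0,0,0],[0,0,-0.0005,0,0,0],[0,0,0,0,0,3],[0,0,0,0,0,4],[0,0,0,0,0,5],[0,0,0,0,0,5],[0,0,0,0,0,5],[0,0,0,0,0,5],[0,0,0,0,0,5]]]' 0
cat > chk.py <<'E'
from h import *
s=state();print(np.round(s['ft_torque'],2),np.round(s['joint_pos'],3)[5],np.round(s['tool_pos'],4),np.round(s['tool_rot'],4))
im,d=grab_frame('scene');P=cloud('scene',d);m=(np.hypot(P[:,0]-.52,P[:,1]-.185)<.14)&(abs(P[:,2]-.052)<.006)
q=P[m];print('housing',cv2.minAreaRect(q[:,:2].astype(np.float32)),np.median(q[:,2]))
cv2.imwrite('pics/g.png',cv2.resize(im[150:260,190:350],(800,550),interpolation=2))
E
python3 chk.py
```

```text
time: 10.0
tool_pos: [0.5228, 0.1865, 0.1235]
tool_rot: [-0.001, 0.356, 0.934, -0.0]
contact_force: [-0.1, -0.6, -12.7]
gripper_width: 0.71
grasp_force: 68.9
[-0.07 -0.09 -0.21] -0.634 [0.5228 0.1865 0.1235] [-9.000e-04  3.561e-01  9.345e-01 -4.000e-04]
housing ((0.5160479545593262, 0.18898659944534302), (0.16303785145282745, 0.19203968346118927), 43.760162353515625) 0.05151367901980741
```

```bash
python3 -m handwheel '[[[0,0,-0.001,0,0,0],[0,0,-0.001,0,0,0]]]' 0; python3 -m handwheel '[[[0,0,-0.001,0,0,0],[0,0,0,0,0,0]]]' 0;python3 -c "
from h import *
s=state();print(s['ft_torque'],s['joint_efforts'])"
```

```text
time: 10.22
tool_pos: [0.523, 0.1865, 0.1234]
tool_rot: [-0.001, 0.359, 0.933, -0.001]
contact_force: [-6.6, -1.3, -0.8]
gripper_width: 0.704
grasp_force: 68.9
time: 10.38
tool_pos: [0.5231, 0.1866, 0.1232]
tool_rot: [-0.001, 0.359, 0.933, -0.001]
contact_force: [-6.9, -2.2, -1.3]
gripper_width: 0.705
grasp_force: 69.1
[-0.36235308  1.16963939  0.14587205] [ -0.41764772 -35.30748725 -39.25457954   0.27260078  -1.95706286
   0.17268105]
```

```bash
python3 -m handwheel '[[[0,0,0,0,0,2],[0,0,0,0,0,3],[0,0,0,0,0,4],[0,0,0,0,0,4],[0,0,0,0,0,4],[0,0,0,0,0,4],[0,0,0,0,0,4],[0,0,0,0,0,4],[0,0,0,0,0,4]]]' 0;python3 chk.py
```

```text
time: 11.13
tool_pos: [0.5251, 0.1871, 0.1235]
tool_rot: [0.002, 0.079, 0.997, 0.001]
contact_force: [0.5, 0.0, -5.9]
gripper_width: 0.706
grasp_force: 70.6
[ 0.02 -0.   -0.75] -1.204 [0.5251 0.1871 0.1235] [0.0017 0.0791 0.9969 0.001 ]
housing ((0.5146348476409912, 0.18654242157936096), (0.16056008636951447, 0.19214655458927155), 65.12821197509766) 0.05154808781955128
```

```bash
python3 -m handwheel '[[[0,0,-0.001,0,0,2],[0,0,0,0,0,4],[0,0,0,0,0,4],[0,0,0,0,0,4],[0,0,0,0,0,4],[0,0,0,0,0,4]]]' 0;python3 chk.py;  python3 -m handwheel '[[[0,0,0.0001,0,0,4],[0,0,0.0001,0,0,4],[0,0,0.0001,0,0,4],[0,0,0.0001,0,0,4],[0,0,0.0001,0,0,4],[0,0,0.0001,0,0,4]]]' 0;python3 chk.py
```

```text
time: 11.68
tool_pos: [0.5249, 0.1872, 0.1236]
tool_rot: [0.002, -0.112, 0.994, 0.001]
contact_force: [-3.3, 3.5, 0.7]
gripper_width: 0.706
grasp_force: 70.9
[ 0.51  0.26 -0.37] -1.587 [0.5249 0.1872 0.1236] [ 1.500e-03 -1.123e-01  9.937e-01  6.000e-04]
housing ((0.5155949592590332, 0.18734362721443176), (0.16237586736679077, 0.1915230005979538), 66.4383316040039) 0.05147988006576282
time: 12.23
tool_pos: [0.5251, 0.1874, 0.1239]
tool_rot: [0.002, -0.316, 0.949, 0.0]
contact_force: [1.2, 1.7, -1.3]
gripper_width: 0.706
grasp_force: 69.6
[ 0.09 -0.27 -0.04] -2.006 [0.5251 0.1874 0.1239] [ 2.100e-03 -3.162e-01  9.487e-01  3.000e-04]
housing ((0.5150169730186462, 0.1860041618347168), (0.16373619437217712, 0.19049745798110962), 67.6788101196289) 0.05152203496064223
```

```bash
python3 -m handwheel '[[[0,0,0.0003,0,0,4],[0,0,0.0002,0,0,4],[0,0,0.0002,0,0,4],[0,0,0.0002,0,0,4],[0,0,0.0002,0,0,4],[0,0,0.0002,0,0,4]]]' 0;python3 chk.py;  python3 -m handwheel '[[[0,0,0.0002,0,0,4],[0,0,0.0002,0,0,4],[0,0,0.0002,0,0,4],[0,0,0.0002,0,0,4],[0,0,0.0002,0,0,4]]]' 0;python3 chk.py
python3 - <<'E'
from h import *
im,d=grab_frame('wrist');P=cloud('wrist',d);print(rim(P,(.524,.187),.166))
E
```

```text
time: 12.78
tool_pos: [0.5246, 0.1875, 0.1245]
tool_rot: [0.002, -0.507, 0.862, 0.0]
contact_force: [-0.2, -0.9, -3.2]
gripper_width: 0.707
grasp_force: 69.3
[-0.32  0.3  -0.03] -2.425 [0.5246 0.1875 0.1245] [ 1.700e-03 -5.065e-01  8.622e-01  2.000e-04]
housing ((0.5152145624160767, 0.1864355355501175), (0.1622389853000641, 0.19009265303611755), 67.9260482788086) 0.05150119589334834
time: 13.25
tool_pos: [0.5239, 0.1875, 0.125]
tool_rot: [0.001, -0.648, 0.762, 0.001]
contact_force: [-3.0, 1.7, -1.0]
gripper_width: 0.708
grasp_force: 71.6
[ 0.37  0.59 -1.02] -2.772 [0.5239 0.1875 0.125 ] [ 1.000e-03 -6.479e-01  7.618e-01  5.000e-04]
housing ((0.5165072083473206, 0.18907703459262848), (0.1682496964931488, 0.19033066928386688), 68.13648223876953) 0.051563747999200216
(2807, np.float64(0.16951620610122384), (0.5219773054122925, 0.17625078558921814, 0.043416284024715424), (np.float64(0.5234941090023484), np.float64(0.18570252294905373), np.float64(0.031596318617889536)))
```

That works: the shaker now holds still and the sieve is up about 4 mm. I reverse the turn at the same rate.

```bash
python3 -m handwheel '[[[0,0,0,0,0,-2],[0,0,0,0,0,-4],[0,0,0.0002,0,0,-4],[0,0,0.0002,0,0,-4],[0,0,0.0002,0,0,-4],[0,0,0.0002,0,0,-4],[0,0,0.0002,0,0,-4],[0,0,0.0002,0,0,-4]]]' 0;python3 chk.py;  python3 -m handwheel '[[[0,0,0.0002,0,0,-4],[0,0,0.0002,0,0,-4],[0,0,0.0002,0,0,-4],[0,0,0.0002,0,0,-4],[0,0,0.0002,0,0,-4],[0,0,0.0002,0,0,-4],[0,0,0.0002,0,0,-4],[0,0,0.0002,0,0,-4]]]' 0;python3 chk.py
```

```text
time: 14.02
tool_pos: [0.5238, 0.1862, 0.1252]
tool_rot: [-0.0, -0.427, 0.904, -0.001]
contact_force: [1.1, -3.4, -3.5]
gripper_width: 0.707
grasp_force: 67.9
[-0.81 -0.06  0.73] -2.245 [0.5238 0.1862 0.1252] [-1.000e-04 -4.273e-01  9.041e-01 -1.000e-03]
housing ((0.5142036080360413, 0.18427766859531403), (0.16279558837413788, 0.19110828638076782), 63.037193298339844) 0.051450954579768005
time: 14.73
tool_pos: [0.5233, 0.1863, 0.1254]
tool_rot: [-0.0, -0.163, 0.987, -0.001]
contact_force: [0.0, -0.1, -7.5]
gripper_width: 0.707
grasp_force: 67.6
[-0.03 -0.07  0.61] -1.689 [0.5233 0.1863 0.1254] [-3.000e-04 -1.627e-01  9.867e-01 -6.000e-04]
housing ((0.5155135989189148, 0.18836098909378052), (0.1616888791322708, 0.19349583983421326), 37.21149444580078) 0.0514792298283801
```

```bash
python3 -m handwheel '[[[0,0,-0.0015,0,0,0],[0,0,-0.0005,0,0,-2],[0,0,0,0,0,-4],[0,0,0,0,0,-4],[0,0,0.0001,0,0,-4],[0,0,0.0001,0,0,-4],[0,0,0.0002,0,0,-4]]]' 0;python3 chk.py;  python3 -m handwheel '[[[0,0,0.0002,0,0,-4],[0,0,0.0002,0,0,-4],[0,0,0.0002,0,0,-4],[0,0,0.0002,0,0,-4],[0,0,0.0002,0,0,-4]]]' 0;python3 chk.py
```

```text
time: 15.37
tool_pos: [0.5242, 0.187, 0.1262]
tool_rot: [0.001, 0.028, 1.0, 0.0]
contact_force: [-1.5, 2.3, -0.7]
gripper_width: 0.707
grasp_force: 69.2
[0.72 0.24 0.13] -1.307 [0.5242 0.187  0.1262] [6.000e-04 2.760e-02 9.996e-01 5.000e-04]
housing ((0.5163840055465698, 0.18559110164642334), (0.1626865714788437, 0.18936331570148468), 39.54865264892578) 0.05155032735514076
time: 15.83
tool_pos: [0.5238, 0.1859, 0.1269]
tool_rot: [0.0, 0.2, 0.98, -0.001]
contact_force: [-4.8, -2.9, -0.0]
gripper_width: 0.702
grasp_force: 68.9
[-0.31  0.68  0.46] -0.959 [0.5238 0.1859 0.1269] [ 2.000e-04  2.002e-01  9.798e-01 -1.000e-03]
housing ((0.5170371532440186, 0.188741996884346), (0.1628054827451706, 0.1911579966545105), 38.57756042480469) 0.05147173885683076
```

Good: rising 0.7 mm per 20° with the shaker still. Continue.

```bash
python3 -m handwheel '[[[0,0,0.0002,0,0,-4],[0,0,0.0002,0,0,-4],[0,0,0.0002,0,0,-4],[0,0,0.0002,0,0,-4],[0,0,0.0002,0,0,-4],[0,0,0.0002,0,0,-4],[0,0,0.0002,0,0,-4]]]' 0;python3 chk.py;  python3 -m handwheel '[[[0,0,0.0002,0,0,-4],[0,0,0.0002,0,0,-4],[0,0,0.0002,0,0,-4],[0,0,0.0002,0,0,-4],[0,0,0.0002,0,0,-4],[0,0,0.0002,0,0,-4],[0,0,0.0002,0,0,-4]]]' 0;python3 chk.py
```

```text
time: 16.47
tool_pos: [0.5235, 0.1864, 0.1282]
tool_rot: [-0.0, 0.431, 0.902, -0.001]
contact_force: [-5.6, -3.6, 1.5]
gripper_width: 0.706
grasp_force: 69.2
[-0.57  0.95  0.35] -0.471 [0.5235 0.1864 0.1282] [-0.000e+00  4.308e-01  9.024e-01 -5.000e-04]
housing ((0.5168002843856812, 0.18711143732070923), (0.16387730836868286, 0.19113054871559143), 39.68833923339844) 0.05142783185447536
time: 17.1
tool_pos: [0.5234, 0.1861, 0.1294]
tool_rot: [0.0, 0.636, 0.772, -0.001]
contact_force: [-5.3, -3.9, 1.3]
gripper_width: 0.705
grasp_force: 69.5
[-0.65  0.97  0.11] 0.017 [0.5234 0.1861 0.1294] [ 1.000e-04  6.362e-01  7.716e-01 -8.000e-04]
housing ((0.5165482759475708, 0.1869019865989685), (0.16401706635951996, 0.1944558173418045), 38.11357879638672) 0.05141281932628705
```

```bash
python3 -m handwheel '[[[0,0,0.0002,0,0,-4],[0,0,0.0002,0,0,-4],[0,0,0.0002,0,0,-4],[0,0,0.0002,0,0,-4],[0,0,0.0002,0,0,-4],[0,0,0.0002,0,0,-4],[0,0,0.0002,0,0,-4],[0,0,0.0002,0,0,-4],[0,0,0.0002,0,0,-4],[0,0,0.0002,0,0,-4]]]' 0;python3 chk.py;  python3 -m handwheel '[[[0,0,0.0002,0,0,-4],[0,0,0.0002,0,0,-4],[0,0,0.0002,0,0,-4],[0,0,0.0002,0,0,-4],[0,0,0.0002,0,0,-4],[0,0,0.0002,0,0,-4],[0,0,0.0002,0,0,-4]]]' 0;python3 chk.py
```

```text
time: 17.98
tool_pos: [0.5229, 0.1862, 0.1307]
tool_rot: [-0.0, 0.862, 0.507, -0.001]
contact_force: [-5.0, -2.3, 0.6]
gripper_width: 0.709
grasp_force: 69.4
[-0.49  1.    0.18] 0.715 [0.5229 0.1862 0.1307] [-1.000e-04  8.617e-01  5.074e-01 -1.300e-03]
housing ((0.5177388787269592, 0.1890043020248413), (0.16606219112873077, 0.19211532175540924), 37.4407958984375) 0.05145464316737064
time: 18.62
tool_pos: [0.5231, 0.1867, 0.132]
tool_rot: [-0.0, 0.959, 0.284, -0.001]
contact_force: [-2.9, 0.2, -1.3]
gripper_width: 0.705
grasp_force: 69.4
[-0.08  0.68  0.07] 1.203 [0.5231 0.1867 0.132 ] [-2.000e-04  9.588e-01  2.840e-01 -6.000e-04]
housing ((0.5171257853507996, 0.1882668435573578), (0.16501858830451965, 0.19112716615200043), 37.34591293334961) 0.05146524896220683
```

View pics/g.png

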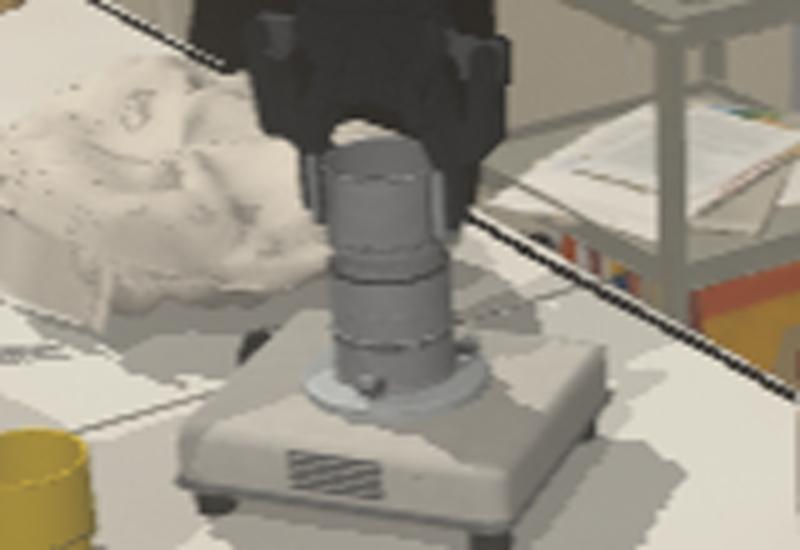

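The skirt shows below the sieve frame, about 10 mm drawn out, shaker flat. A little more twist and rise, then up.

```bash
python3 -m handwheel '[[[0,0,0.0003,0,0,-4],[0,0,0.0003,0,0,-4],[0,0,0.0003,0,0,-4],[0,0,0.0003,0,0,-4],[0,0,0.0003,0,0,-4],[0,0,0.0003,0,0,-4],[0,0,0.0004,0,0,-4],[0,0,0.0004,0,0,-4],[0,0,0.0004,0,0,-4],[0,0,0.0005,0,0,-4],[0,0,0.0005,0,0,-4]]]' 0;python3 chk.py
```

```text
time: 19.58
tool_pos: [0.5248, 0.1869, 0.1369]
tool_rot: [-0.001, 0.995, -0.096, 0.002]
contact_force: [-0.1, 0.1, -2.2]
gripper_width: 0.704
grasp_force: 69.4
[-0.03  0.03 -0.03] 1.971 [0.5248 0.1869 0.1369] [-6.000e-04  9.954e-01 -9.570e-02  1.600e-03]
housing ((0.5159372687339783, 0.1889461874961853), (0.16401827335357666, 0.19145822525024414), 37.383544921875) 0.05157764090273398
```

Free: the force is now just the sieve's weight. Lift straight up, then carry it over the pan.

```bash
python3 -m handwheel '[[[0,0,0.004,0,0,0],[0,0,0.008,0,0,0],[0,0,0.01,0,0,0],[0,0,0.012,0,0,0],[0,0,0.014,0,0,0],[0,0,0.014,0,0,0],[0,0,0.014,0,0,0],[0,0,0.014,0,0,0],[0,0,0.012,0,0,0],[0,0,0.008,0,0,0],[0,0,0.004,0,0,0],[0,0,0,0,0,0]]]' 0
python3 -m handwheel '[[[0,-0.01,0,0,0,0],[0,-0.02,0,0,0,0],[-0.0005,-0.025,0,0,0,0],[-0.0005,-0.025,0,0,0,0],[-0.0005,-0.025,0,0,0,0],[-0.0005,-0.025,0,0,0,0],[-0.0005,-0.025,0,0,0,0],[-0.0005,-0.025,0,0,0,0],[-0.0005,-0.025,0,0,0,0],[-0.0005,-0.025,0,0,0,0],[-0.0005,-0.025,0,0,0,0],[-0.0005,-0.025,0,0,0,0],[-0.0005,-0.025,0,0,0,0],[-0.0005,-0.025,0,0,0,0],[-0.0005,-0.025,0,0,0,0],[-0.0005,-0.025,0,0,0,0],[-0.0005,-0.016,0,0,0,0],[0,-0.009,0,0,0,0],[0,0,0,0,0,0],[0,0,0,0,0,0]]]' 0
python3 - <<'E'
from h import *
s=state();print(s['tool_pos'],s['tool_rot'],np.round(s['joint_pos'],3),s['contact_force'])
im,d=grab_frame('wrist');cv2.imwrite('pics/w2.png',im);P=cloud('wrist',d)
print('pan',rim(P,(.514,-.219),.045))
for r in pinpoint('wrist','pan_rim')[:3]: print(r,at_z('wrist',r['position'],.045))
im,d=grab_frame('scene');print('scene pan',rim(cloud('scene',d),(.514,-.219),.045))
E
```

```text
time: 20.63
tool_pos: [0.5241, 0.1868, 0.2515]
tool_rot: [-0.0, 0.995, -0.096, 0.001]
contact_force: [1.3, 0.1, -2.2]
gripper_width: 0.71
grasp_force: 69.5
time: 22.3
tool_pos: [0.5156, -0.2182, 0.2493]
tool_rot: [-0.001, 0.995, -0.097, -0.001]
contact_force: [-0.6, 0.3, -2.1]
gripper_width: 0.706
grasp_force: 69.5
[ 0.51557469 -0.21816953  0.24928167] [-6.25550115e-04  9.95321084e-01 -9.66175412e-02 -7.74498557e-04] [-0.533 -0.112  1.744  0.     1.511  1.231] [-0.55940676  0.31043511 -2.0591752 ]
pan (626, np.float64(0.043390015063745034), (0.515755295753479, -0.21811939775943756, 0.031003469601273537), (np.float64(0.5158543747128994), np.float64(-0.21809213851389986), np.float64(0.02954224810763105)))
{'position': [318.7, 193.9], 'conf': 0.85} [ 0.51832709 -0.21771621  0.045     ]
{'position': [317.6, 340.7], 'conf': 0.68} [ 0.37723489 -0.18913124  0.045     ]
scene pan (84, np.float64(0.043168949809755025), (0.5137568712234497, -0.2184051275253296, 0.032668981701135635), (np.float64(0.5140123639832332), np.float64(-0.2185274760790468), np.float64(0.02960097458690537)))
```

View pics/w2.png

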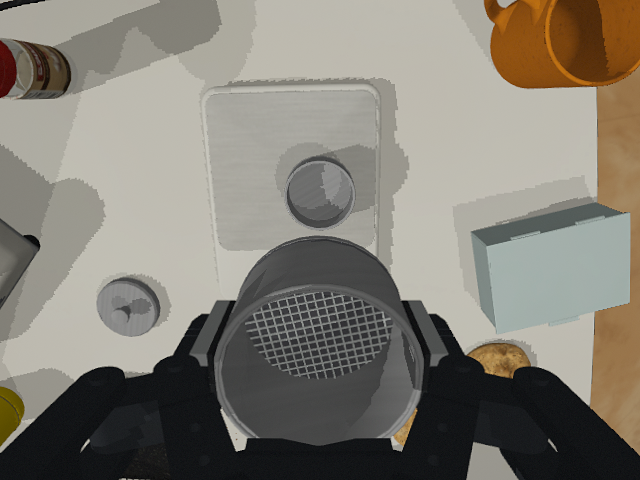

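The wrist view shows the sieve held at about (318,340) and the grey pan on the plate at (320,193). I measure both in the same frame so that calibration errors cancel.

```bash
cat > both.py <<'E'
from h import *
from scipy.optimize import least_squares
import sys
s=state();t=np.array(s['tool_pos']);q=s['tool_rot'];ax=np.array([2*q[1]**2-1,2*q[1]*q[2]]);ay=np.array([-ax[1],ax[0]])
im,d=grab_frame('wrist');P=cloud('wrist',d)
L=(P[:,:2]-t[:2]);R=np.hypot(*L.T)
m=(R<.036)&(abs(L@ay)<.02)&(P[:,2]>t[2]+.03)&(P[:,2]<t[2]+.06);Q=P[m]
if len(Q)>50:
    zt=np.percentile(Q[:,2],97);Q=Q[Q[:,2]>zt-.0025]
    # plane + circle
    A=np.c_[Q[:,:2]-t[:2],np.ones(len(Q))];pl=np.linalg.lstsq(A,Q[:,2],rcond=None)[0]
    f=least_squares(lambda c:np.hypot(Q[:,0]-c[0],Q[:,1]-c[1])-.02975,t[:2],loss='soft_l1',f_scale=.001).x
    print('sieve n',len(Q),'top',zt-t[2],'c-TCP',f-t[:2],'in tool',(f-t[:2])@ax,(f-t[:2])@ay,'tilt',pl[:2],'xrange',np.ptp(Q[:,:2]@ax),'c',f)
r=rim(P,(.515,-.218),.045);print('pan',r);print('tcp',t)
E
python3 both.py
```

```text
sieve n 1606 top 0.04230977980357645 c-TCP [ 1.23868076e-03 -3.53292421e-05] in tool 0.0012227522654713549 0.00020113311473830294 tilt [ 0.01654961 -0.00457193] xrange 0.05440588093371479 c [ 0.51731426 -0.2173555 ]
pan (644, np.float64(0.04299188892018877), (0.5156326293945312, -0.21838383376598358, 0.031138043850660324), (np.float64(0.5157054793802085), np.float64(-0.2185661750279698), np.float64(0.02955520135221165)))
tcp [ 0.51607558 -0.21732017  0.24996465]
```

```bash
python3 -m handwheel '[[[-0.001,-0.0005,-0.008,0,0,0],[-0.001,-0.0005,-0.013,0,0,0],[-0.0002,-0.0001,-0.014,0,0,0],[0,0,-0.014,0,0,0],[0,0,-0.014,0,0,0],[0,0,-0.014,0,0,0],[0,0,-0.014,0,0,0],[0,0,-0.014,0,0,0],[0,0,-0.014,0,0,0],[0,0,-0.014,0,0,0],[0,0,-0.014,0,0,0],[0,0,-0.012,0,0,0],[0,0,-0.008,0,0,0],[0,0,-0.006,0,0,0],[0,0,0,0,0,0],[0,0,0,0,0,0],[0,0,0,0,0,0]]]' 0
python3 both.py
python3 - <<'E'
from h import *
im,d=grab_frame('scene');a=im[250:340,300:430];cv2.imwrite('pics/n1.png',cv2.resize(a,(780,540),interpolation=2))
P=cloud('scene',d);print('scene sieve',rim(P,(.513,-.219),.118),'pan',rim(P,(.514,-.219),.045,tol=.004))
E
```

```text
time: 23.92
tool_pos: [0.5145, -0.2198, 0.0781]
tool_rot: [0.0, 0.995, -0.096, 0.001]
contact_force: [-0.9, -0.3, -1.4]
gripper_width: 0.71
grasp_force: 69.5
sieve n 1627 top 0.04236434768201823 c-TCP [1.17150927e-03 2.12451464e-06] in tool 0.0011494000922177149 0.00022652621017220687 tilt [ 0.01687444 -0.00617424] xrange 0.05418991096358683 c [ 0.51571059 -0.2198031 ]
pan (1000, np.float64(0.042835608816011624), (0.5200252532958984, -0.2192269265651703, 0.030751746147871017), (np.float64(0.5157754863137917), np.float64(-0.21862737718611655), np.float64(0.02946030898103906)))
tcp [ 0.51453908 -0.21980522  0.07811287]
scene sieve (40, np.float64(0.12283338497636546), (0.5068573355674744, -0.22025281190872192, 0.03981973975896835), (np.float64(0.5193991053707354), np.float64(-0.22439268755766711), np.float64(0.03646458022525018))) pan (45, np.float64(0.043344373053640896), (0.5128414630889893, -0.2211253046989441, 0.03155181556940079), (np.float64(0.5135659631743897), np.float64(-0.21995468343810082), np.float64(0.029413655176675647)))
```

View pics/n1.png

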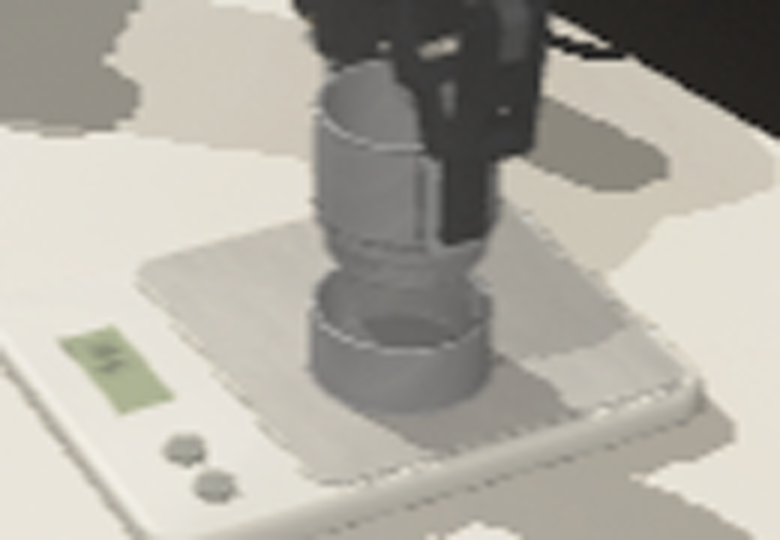

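The sieve hangs over the pan, offset by about 1–2 mm toward +x/−y in the image. I correct (−1.2, +1.1) mm and lower slowly.

```bash
python3 -m handwheel '[[[-0.0012,0.0011,0,0,0,0],[0,0,-0.003,0,0,0],[0,0,-0.003,0,0,0],[0,0,-0.003,0,0,0],[0,0,-0.003,0,0,0],[0,0,-0.003,0,0,0],[0,0,-0.002,0,0,0],[0,0,-0.001,0,0,0],[0,0,-0.001,0,0,0],[0,0,-0.001,0,0,0],[0,0,-0.001,0,0,0],[0,0,0,0,0,0]]]' 0
```

```text
time: 25.02
tool_pos: [0.5127, -0.2183, 0.0561]
tool_rot: [-0.0, 0.995, -0.096, -0.0]
contact_force: [-1.3, 0.4, -1.6]
gripper_width: 0.711
grasp_force: 69.5
```

```bash
python3 -m handwheel '[[[0,0,-0.001,0,0,0],[0,0,-0.001,0,0,0],[0,0,-0.001,0,0,0],[0,0,0,0,0,0]]]' 0; python3 -c "
from h import *
im,d=grab_frame('scene');a=im[250:340,300:430];cv2.imwrite('pics/n2.png',cv2.resize(a,(780,540),interpolation=2));print(state()['contact_force'],state()['ft_torque'])"
```

```text
time: 25.35
tool_pos: [0.5132, -0.2185, 0.0535]
tool_rot: [0.0, 0.995, -0.096, 0.001]
contact_force: [1.9, 0.6, -0.8]
gripper_width: 0.708
grasp_force: 69.5
[ 1.85002024 -0.33055222 -0.72435328] [-0.00541749 -0.31153561 -0.01621357]
```

No contact force at 5 mm insertion, so the skirt is in the pan. I continue gently.

```bash
python3 -m handwheel '[[[0,0,-0.001,0,0,0],[0,0,-0.001,0,0,0],[0,0,-0.001,0,0,0],[0,0,-0.001,0,0,0],[0,0,-0.001,0,0,0],[0,0,-0.001,0,0,0],[0,0,0,0,0,0]]]' 0; python3 -m handwheel '[[[0,0,-0.0005,0,0,0],[0,0,-0.0005,0,0,0],[0,0,-0.0005,0,0,0],[0,0,0,0,0,0]]]' 0
```

```text
time: 25.98
tool_pos: [0.5125, -0.2183, 0.0469]
tool_rot: [0.0, 0.995, -0.096, -0.0]
contact_force: [2.0, 0.2, -0.3]
gripper_width: 0.709
grasp_force: 69.5
time: 26.32
tool_pos: [0.5125, -0.2183, 0.0455]
tool_rot: [-0.0, 0.995, -0.096, -0.0]
contact_force: [1.3, -0.9, -1.4]
gripper_width: 0.707
grasp_force: 69.6
```

```bash
python3 -m handwheel '[[[0,0,-0.0005,0,0,0],[0,0,-0.0005,0,0,0],[0,0,0,0,0,0]]]' 0; python3 -m handwheel '[[[0,0,-0.0005,0,0,0],[0,0,-0.0005,0,0,0],[0,0,0,0,0,0]]]' 0
```

```text
time: 26.57
tool_pos: [0.5125, -0.2183, 0.0445]
tool_rot: [-0.0, 0.995, -0.096, -0.0]
contact_force: [1.7, -1.1, -0.7]
gripper_width: 0.705
grasp_force: 69.6
time: 26.82
tool_pos: [0.5126, -0.2183, 0.0435]
tool_rot: [-0.0, 0.995, -0.096, -0.0]
contact_force: [2.1, -0.7, -1.4]
gripper_width: 0.706
grasp_force: 69.6
```

```bash
python3 -m handwheel '[[[0,0,-0.0005,0,0,0],[0,0,-0.0005,0,0,0],[0,0,0,0,0,0]]]' 0; python3 -m handwheel '[[[0,0,-0.0005,0,0,0],[0,0,-0.0005,0,0,0],[0,0,0,0,0,0]]]' 0;python3 both.py; python3 - <<'E'
from h import *
im,d=grab_frame('scene');P=cloud('scene',d)
m=(np.hypot(P[:,0]-.513,P[:,1]+.218)<.036);q=P[m];print(np.histogram(q[:,2],bins=np.arange(.01,.12,.005)))
E
```

```text
time: 27.07
tool_pos: [0.5126, -0.2183, 0.0426]
tool_rot: [-0.0, 0.995, -0.096, -0.0]
contact_force: [1.6, -0.4, -0.3]
gripper_width: 0.707
grasp_force: 69.7
time: 27.32
tool_pos: [0.5126, -0.2183, 0.0426]
tool_rot: [-0.0, 0.995, -0.096, -0.0]
contact_force: [-1.6, 1.6, 5.7]
gripper_width: 0.707
grasp_force: 70.2
sieve n 1631 top 0.042105563282356595 c-TCP [1.19662621e-03 8.56213503e-06] in tool 0.001172836598359256 0.00023757288482659797 tilt [ 0.01562277 -0.00445804] xrange 0.054507725476152125 c [ 0.51383171 -0.21828091]
pan (1809, np.float64(0.050169297812544686), (0.5199510455131531, -0.21960172057151794, 0.036409493535757065), (np.float64(0.5147891157491022), np.float64(-0.21852240349349838), np.float64(0.02938383569941602)))
tcp [ 0.51263509 -0.21828947  0.04257046]
(array([ 28, 120,  62,  68,  65,  66,  48,  52,  54,  70,  76,  77,  71,
        61,  86,  23,  18,  15,   8,  11,  39]), array([0.01 , 0.015, 0.02 , 0.025, 0.03 , 0.035, 0.04 , 0.045, 0.05 ,
       0.055, 0.06 , 0.065, 0.07 , 0.075, 0.08 , 0.085, 0.09 , 0.095,
       0.1  , 0.105, 0.11 , 0.115]))
```

Firm stop at 5.7 N. The sieve top is 42 mm above the measured pan rim, so it is home. Release, rise and verify.

```bash
python3 -m handwheel '[[[0,0,0.0008,0,0,0],[0,0,0,0,0,0]]]' 0; python3 -m handwheel '[[[0,0,0,0,0,0],[0,0,0,0,0,0],[0,0,0,0,0,0],[0,0,0,0,0,0],[0,0,0,0,0,0],[0,0,0,0,0,0],[0,0,0,0,0,0],[0,0,0,0,0,0]]]' 1; python3 -m handwheel '[[[0,0,0.004,0,0,0],[0,0,0.008,0,0,0],[0,0,0.012,0,0,0],[0,0,0.016,0,0,0],[0,0,0.02,0,0,0],[0,0,0.02,0,0,0],[0,0,0.02,0,0,0],[0,0,0.02,0,0,0],[0,0,0.02,0,0,0],[0,0,0.02,0,0,0],[0,0,0.02,0,0,0],[0,0,0.012,0,0,0],[0,0,0.006,0,0,0],[0,0,0,0,0,0],[0,0,0,0,0,0]]]' 1
python3 - <<'E'
from h import *
print(state()['tool_pos'])
im,d=grab_frame('wrist');cv2.imwrite('pics/w3.png',im);P=cloud('wrist',d)
print('sieve',rim(P,(.513,-.218),.086))
for r in pinpoint('wrist','sieve_center')[:2]+pinpoint('wrist','pan_rim')[:2]: print(r)
Q=P[(np.hypot(P[:,0]-.514,P[:,1]+.218)<.034)&(P[:,2]>.08)]
A=np.c_[Q[:,:2]-Q[:,:2].mean(0),np.ones(len(Q))];print('tilt',np.linalg.lstsq(A,Q[:,2],rcond=None)[0])
m=(abs(P[:,0]-.5)<.13)&(abs(P[:,1]+.2)<.15)&(abs(P[:,2]-.0165)<.004);print('scale',cv2.minAreaRect(P[m][:,:2].astype(np.float32)))
im,d=grab_frame('scene');P=cloud('scene',d);print('scene sieve',rim(P,(.513,-.218),.086))
m=(abs(P[:,0]-.5)<.13)&(abs(P[:,1]+.2)<.15)&(abs(P[:,2]-.0165)<.004);print('scale',cv2.minAreaRect(P[m][:,:2].astype(np.float32)))
m=(np.hypot(P[:,0]-.513,P[:,1]+.218)<.036)&(P[:,2]>.02);q=P[m]
for z in np.arange(.022,.09,.004):
    k=q[abs(q[:,2]-z)<.002];w=k[:,:2]@np.array([.82,-.57]);print(round(z,3),len(k),np.round([w.min(),w.max()],4) if len(k) else '')
E
```

```text
time: 27.58
tool_pos: [0.5127, -0.2183, 0.0426]
tool_rot: [-0.0, 0.995, -0.096, -0.0]
contact_force: [-0.4, -0.0, 1.7]
gripper_width: 0.707
grasp_force: 69.8
time: 28.25
tool_pos: [0.5127, -0.2183, 0.0425]
tool_rot: [-0.0, 0.995, -0.096, -0.0]
contact_force: [-0.4, -0.3, -0.8]
gripper_width: 0.995
grasp_force: 0.0
time: 29.5
tool_pos: [0.5125, -0.2182, 0.2402]
tool_rot: [-0.0, 0.995, -0.096, -0.0]
contact_force: [-0.1, 0.3, 0.4]
gripper_width: 1.0
grasp_force: 0.0
[ 0.51248289 -0.2182187   0.24016554]
sieve (926, np.float64(0.08440019254334771), (0.5129042267799377, -0.21797612309455872, 0.031266916543245316), (np.float64(0.513141064627626), np.float64(-0.21806466297797786), np.float64(0.02965446158403482)))
{'position': [319.8, 203.9], 'conf': 0.94}
{'position': [292.0, 395.3], 'conf': 0.91}
tilt [ 4.02489986 -0.78900224  0.30376686]
scale ((0.5079716444015503, -0.19259735941886902), (0.1582626849412918, 0.20762431621551514), 80.14942169189453)
scene sieve (82, np.float64(0.08570241204381178), (0.5124955177307129, -0.21900248527526855, 0.03230006620287895), (np.float64(0.5122997652657251), np.float64(-0.21892398969677537), np.float64(0.029887819553917734)))
scale ((0.5071978569030762, -0.19478172063827515), (0.16237391531467438, 0.21293462812900543), 79.65341186523438)
0.022 60 [0.5144 0.5779]
0.026 48 [0.5161 0.5752]
0.03 57 [0.5145 0.5769]
0.034 48 [0.516  0.5747]
0.038 49 [0.5144 0.5746]
0.042 48 [0.5144 0.5745]
0.046 57 [0.5143 0.5744]
0.05 65 [0.514  0.5741]
0.054 76 [0.5142 0.5738]
0.058 84 [0.5142 0.5736]
0.062 89 [0.5142 0.5736]
0.066 99 [0.5142 0.5736]
0.07 93 [0.5143 0.5731]
0.074 106 [0.5141 0.5731]
0.078 99 [0.5141 0.5731]
0.082 110 [0.5142 0.576 ]
0.086 36 [0.5155 0.573 ]
```

The sieve stands flush and coaxial with the pan (edges aligned through the seam, top 42 mm above the rim). The gripper is clear, so I hand in.

```bash
python3 -c "
from plant import *
print(job_done())"
```

```text
the job is handed in; nothing more can be done
None
```

The sieve was twisted loose, drawn straight up and level, and nested home in the pan on the scale, and the job is handed in at about 30 s with no verdict returned. The shaker stayed within a few mm of its place by depth measurement but was left turned roughly 40° about its axis. I viewed 11 pictures, one over the limit of 10.

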